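Hold a cast lever level over the ready assembly jig

TASK

Two identical wooden jigs stand on the bench; the one with the green ring on its pin is ready, the one with the red ring is not to be used. Pick up the blue cast lever by its balance point (the hub end is much the heavier) and hold it level and still above the green-ringed jig, lined up for lowering: hub bore over the pin, tail over the wooden rest, underside of the hub about 45 mm above the tip of the pin. Finish while still holding it there in the gripper; do not let it touch the jigs or rings, and do not shift the rings, the ear defenders or the pine offcut.

Things in the scene. Friction and masses are not known exactly. Their poses are not given: they have to be found in the camera images.
- lever: Blue cast lever, about 0.5 kg, flat on the bench. Origin: bore axis, at the underside; x along the arm to the tail, z up. Hub 60 mm across, 44 tall, 20 mm through bore. Arm: straight flat-sided bar 18 mm wide, from 16 to 36 mm above the underside. Tail: steel boss 28 mm across, 36 tall, 200 mm from the bore axis. It balances 60 mm from the bore axis towards the tail, not at mid-length.
- lever_balance (a point): The lever's balance point: on the arm, 60 mm from the bore axis towards the tail (30 mm clear of the hub), at the arm's mid-height, 26 mm above the lever's underside; axes as the lever. Grip here, the fingers closing across the arm's 18 mm width.
- lever_tail (a point): Centre of the underside of the tail boss, 200 mm from the bore axis.
- jig_1: Wooden jig fixed to the bench, base 300 x 90 x 20 mm. Origin: centre of its underside; x along its length from pin to rest. At x = -100 mm a bare steel pin, 16 mm across, tip 70 mm above the bench; at +100 mm the dark wooden rest: a pad 36 mm above the bench between two cheeks 36 mm apart, 50 mm above the bench. A ring, green or red, lies round the pin on the base.
- jig_1_pin (a point): Tip of the pin of jig_1, 70 mm above the bench.
- jig_1_rest (a point): Centre of the rest pad of jig_1, 36 mm above the bench.
- jig_2: Second jig, identical to jig_1, on the other side of the bench.
- jig_2_pin (a point): Tip of the pin of jig_2, 70 mm above the bench.
- jig_2_rest (a point): Centre of the rest pad of jig_2, 36 mm above the bench.
- ring_green: Loose green plastic ring, 48 mm outside, 21 mm hole, 16 mm tall, lying round the pin of the jig that is ready (either jig). Origin: centre of its underside, 20 mm above the bench.
- ring_red: Loose red plastic ring of the same size, round the pin of the jig that must not be used. Origin: centre of its underside.
- ear_defenders: Bystander: blue ear defenders with a black headband, about 160 x 125 x 75 mm, on the bench beyond the lever. Origin: between the cups, at bench level.
- pine_offcut: Bystander: pine offcut 110 x 60 x 38 mm on the bench beyond the lever. Origin: centre of its underside.
There are look-alikes about, which are no part of the job. What is shaped like the lever but yellow is not meant.

How it is judged:
By the outcome, as a careful person would: the job done as asked, in the order asked, and still so for the second after the job is handed in, while the arm keeps its last pose, push and grip.
It also fails if it takes over 37 s, if anything falls off the work surface, if the arm or the gripper's body presses on something with over 40 N, if the wrist force passes 120 N, or if a joint passes its speed limit or range.

ROBOT

A 6-joint arm with a two-finger parallel gripper is mounted at the origin on the work surface. World frame = base frame: x ahead of the robot, y to its left, z up, the work surface at z = 0. Lengths are in m, angles in rad, forces in N, time in s.
With the tool pointing down it reaches from about 0.325 to 0.85 m from the base axis. Payload 4.4 kg.
Tool frame: the origin (TCP) lies at the very end of the fingers, on their centre line; the grasp point (between the pads) lies bot.grip_point_offset behind it (bot.grip_point_offset is the distance from the TCP to the grasp point, in m); z points along the fingers, y is the line along which they close (so a half turn about z gives the same grasp; the last joint's range is limited). The gripper opens to 94 mm and grips with 3 to 60 N. Pads are 16 mm wide; open, the fingers measure 119 mm over their backs; the gripper's body (75 mm by 177 mm) begins 78 mm behind the grasp point.
Start: joints at [-1.444, 0.207, 1.542, -0, 1.393, -0.15], TCP at [0.158, -0.553, 0.205] pointing down, gripper open.
Joint ranges: [-2.73, 2.73], [-0.86, 2.22], [0.23, 2.46], [-1.11, 4.25], [0.08, 2.63], [-2.82, 2.82]. Speed limits (rad/s): [2.79, 2.79, 3.14, 3.14, 3.14, 3.14].

INTERFACE

Orientations are given as a rotation vector (axis times angle).
In Python, from workcell import bot, planner, grab_frame gives the robot as it stands. Calls block until the motion is done:
- bot.move_pose(position, orientation): joint-space move of the TCP to a pose.
- bot.move_linear(position, v=0.15, attitude=None, threshold=None): straight line of the TCP; attitude=None keeps the orientation; v is the mean speed in m/s. With threshold (N) it stops when the force on the tool has changed by that much, and returns True; else False.
- bot.move_j(angles): joint-space move.
- bot.ungrasp() and bot.clamp(): open the fingers fully, or close them until they stop; the grip force is fixed at half the most.
- bot.sleep(seconds).
- planner.ik(position, orientation): joint angles nearest the present ones, or None.
- grab_frame(name): name is "scene" or "top"; returns a dict with "image" (400x640x3 uint8, red, green, blue), "camera_matrix" (3x3 intrinsics, pixels), "R" (3x3) and "t" (3): a world point X has camera coordinates R X + t. Camera axes: x right, y down, z forward; pixel columns grow to the right and rows downward; lengths in m; the calibration is good to about 2 mm. A picture is of the moment at which its call begins. There is no depth.
A pose or a line that the arm cannot do raises bot.MotionError and nothing moves.
- bot.hand_in(): hands the job in; it is judged then, once.
Readings, each from a call of its own:
- bot.get_t(): time.
- bot.get_joints(): joint angles.
- bot.get_joint_vel(): joint speeds.
- bot.get_joint_torque(): joint torques, N m.
- bot.get_position(): TCP position.
- bot.get_orientation(): TCP orientation.
- bot.get_contact_force(): force on the tool from outside, world axes, zero at the start.
- bot.get_wrist_torque(): the same for the moment, N m.
- bot.get_grip_width(): finger opening in m.
- bot.get_gripper_force(): force on a finger pad.
Only numpy, scipy, OpenCV 4.12 (cv2) and the standard library are available. Lean on these libraries where they do the work, as an engineer would, in place of code of your own. Each camera call takes 0.05 s, during which the arm holds its last target. There are 200 camera calls.

## Working session

There is one attempt and no reset: what is moved stays moved. The work goes in short steps, each a Python script; the robot and the scene stay as the last script left them, time stands still between calls to the robot, and variables do not carry over. Pictures are saved under pics/ and viewed, at most 10 in all, crops included, and the job is handed in when it is done.

```bash
ls; mkdir -p pics; python3 - <<'E'
from workcell import bot,grab_frame
import cv2,numpy as np
for n in("scene","top"):
    f=grab_frame(n);cv2.imwrite(f"pics/{n}0.png",f["image"][:,:,::-1])
    np.savez(f"{n}0.npz",**f)
    print(n,f["camera_matrix"].tolist(),(-f["R"].T@f["t"]).round(3),f["R"].round(3).tolist())
print(bot.grip_point_offset,bot.get_t(),bot.get_orientation())
E
```

```text
pics
scene [[425.7526659785322, 0.0, 319.8606164951791], [0.0, 425.7526659785322, 199.08828046710846], [0.0, 0.0, 1.0]] [ 1.121 -0.52   0.606] [[0.648, 0.762, 0.023], [0.43, -0.34, -0.836], [-0.629, 0.551, -0.548]]
top [[386.22184164367565, 0.0, 320.68244755557913], [0.0, 386.22184164367565, 194.83720409888082], [0.0, 0.0, 1.0]] [0.369 0.001 0.874] [[-0.024, -1.0, 0.001], [-0.981, 0.023, -0.194], [0.194, -0.006, -0.981]]
0.0188 0.1 [-3.10932591e+00 -4.34651945e-01 -1.79243323e-05]
```

View pics/scene0.png

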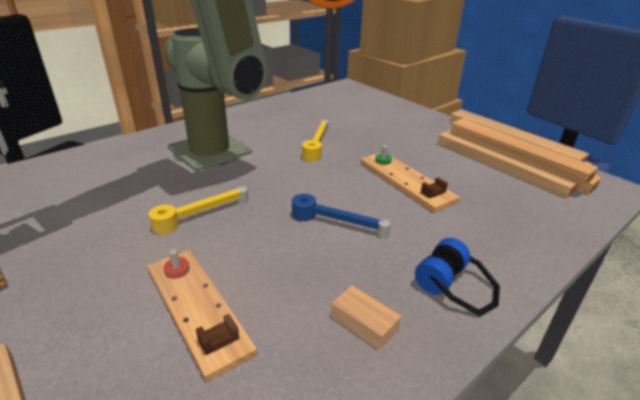

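View pics/top0.png

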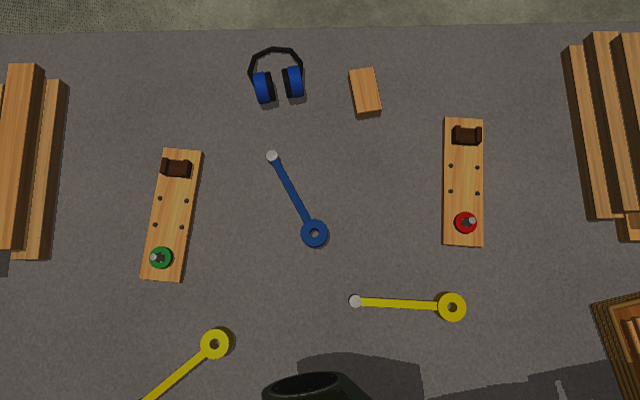

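In the top view, the lever candidates are the blue lever (hub 314,233; tail 272,156), two yellow levers (hubs 452,307 and 214,344) and the blue ear defenders (275,80). I choose the blue lever. For the jigs, green is at pin ~(157,257), rest (177,168), and red at pin (467,222). I'll check these in a close crop.

```bash
python3 - <<'E'
import cv2,numpy as np
t=cv2.imread("pics/top0.png");s=cv2.imread("pics/scene0.png")
def c(i,x,y,w,h,W,H):return cv2.resize(i[y:y+h,x:x+w],(W,H),interpolation=cv2.INTER_CUBIC)
a=np.hstack([c(t,255,145,80,110,400,550),c(t,130,145,80,110,400,550)])
cv2.imwrite("pics/crop1.png",a)
b=np.vstack([c(s,285,185,110,60,715,390-90),c(s,355,140,110,75,715,300)]);cv2.imwrite("pics/crop2.png",b)
E
```

```text
(no output)
```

View pics/crop1.png

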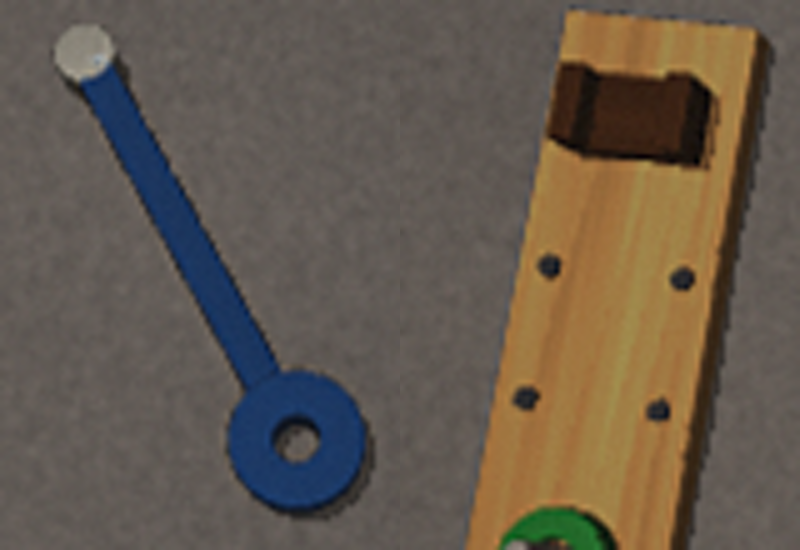

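Crop 1 confirms it's the blue lever: hub with bore at (314.4,233.2), steel tail at (272,155.6). The other jig has the green ring, with its rest at about (177,168). Next I'll measure both.

```bash
cat > h.py <<'E'
import cv2,numpy as np
def ray(f,uv,z):
    uv=np.atleast_2d(np.float64(uv));d=np.c_[uv,np.ones(len(uv))]@np.linalg.inv(f["camera_matrix"]).T@f["R"]
    C=-f["R"].T@f["t"];return C+d*((z-C[2])/d[:,2])[:,None]
def proj(f,X):
    p=(np.atleast_2d(X)@f["R"].T+f["t"])@f["camera_matrix"].T;return p[:,:2]/p[:,2:]
def blobs(m,box):
    x,y,w,h=box;q=np.zeros_like(m);q[y:y+h,x:x+w]=m[y:y+h,x:x+w]
    cs,_=cv2.findContours(q,cv2.RETR_EXTERNAL,cv2.CHAIN_APPROX_NONE);return max(cs,key=cv2.contourArea),q
def hsv(f):return cv2.cvtColor(f["image"],cv2.COLOR_RGB2HSV)
def quad(f,mask,box):
    c,_=blobs(mask,box);h=cv2.convexHull(c)
    for e in np.arange(1,15,.5):
        a=cv2.approxPolyDP(h,e,True)
        if len(a)==4:return a[:,0],c
E
python3 - <<'E'
from h import *
F={n:dict(np.load(n+"0.npz")) for n in("top","scene")}
f=F["top"];H=hsv(f)
blue=cv2.inRange(H,(100,100,30),(125,255,255))
c,q=blobs(blue,(255,145,80,110))
hub=cv2.morphologyEx(q,cv2.MORPH_CLOSE,np.ones((9,9)));hub=cv2.morphologyEx(hub,cv2.MORPH_OPEN,cv2.getStructuringElement(2,(15,15)))
hc,_=blobs(hub,(255,145,80,110));e=cv2.fitEllipse(hc);print("hub",e,cv2.minEnclosingCircle(hc))
P=ray(f,e[0],.044)[0];print("hub w",P)
lin=[p for p in np.argwhere(q)[:,::-1] if 165<p[1]<213]
ctr=np.array([[np.mean([p[0] for p in lin if p[1]==r]),r] for r in range(166,213)])
A=ray(f,ctr,.036);vx,vy,x0,y0=cv2.fitLine(np.float32(A[:,:2]),cv2.DIST_L2,0,.01,.01).ravel()
print("arm",np.arctan2(vy,vx),"hub off line",vx*(P[1]-y0)-vy*(P[0]-x0))
g=cv2.inRange(H,(0,0,110),(180,70,255));tc,_=blobs(g,(262,147,20,18));te=cv2.fitEllipse(tc);T=ray(f,te[0],.036)[0]
print("tail",te,T,np.linalg.norm(T[:2]-P[:2]),np.arctan2(*(T-P)[[1,0]]))
for n,box in(("top",(130,140,80,150)),("scene",(350,140,115,75))):
    f=F[n];H=hsv(f)
    for V in (90,120,140):
        w=cv2.inRange(H,(8,70,V),(25,255,255))
        r=quad(f,w,box)
        if r is None:print(n,V,"none");continue
        W=ray(f,r[0],.02);ctr=W.mean(0);print(n,V,r[0].tolist(),W[:,:2].round(4).tolist(),ctr.round(4),[round(float(np.linalg.norm(W[i]-W[i-1])),4) for i in range(4)])
    cv2.imwrite(f"pics/pin_{n}.png",cv2.resize(f["image"][...,::-1][(235 if n=='top' else 140):][:45 if n=='top' else 30,(135 if n=='top' else 365):][:,:45 if n=='top' else 40],None,fx=8,fy=8,interpolation=cv2.INTER_NEAREST))
a,b=cv2.imread("pics/pin_top.png"),cv2.imread("pics/pin_scene.png");b=cv2.copyMakeBorder(b,0,a.shape[0]-b.shape[0],0,0,0);cv2.imwrite("pics/pins.png",np.hstack([a,b]))
E
```

```text
hub ((313.6309814453125, 232.14584350585938), (25.957731246948242, 28.670072555541992), 147.8302459716797) ((313.321044921875, 231.5263214111328), 15.038337707519531)
hub w [0.4518032 0.0129864 0.044    ]
arm 0.48004332 hub off line 0.00025868340430561937
tail ((271.2166748046875, 154.83912658691406), (10.014456748962402, 11.083086013793945), 64.65138244628906) [0.62939021 0.10532714 0.036     ] 0.20015983483027167 0.47949933150244856
top 90 [[163, 147], [201, 151], [178, 282], [138, 277]] [[0.659, 0.3572], [0.6473, 0.2691], [0.3536, 0.3079], [0.3662, 0.3948]] [0.5065 0.3322 0.02  ] [0.2953, 0.0888, 0.2963, 0.0878]
top 120 [[163, 147], [200, 151], [178, 282], [139, 278]] [[0.659, 0.3572], [0.6474, 0.2714], [0.3536, 0.3079], [0.364, 0.3925]] [0.506  0.3322 0.02  ] [0.2971, 0.0865, 0.2961, 0.0852]
top 140 [[165, 147], [200, 151], [178, 282], [139, 277]] [[0.6589, 0.3525], [0.6474, 0.2714], [0.3536, 0.3079], [0.3661, 0.3926]] [0.5065 0.3311 0.02  ] [0.2955, 0.082, 0.2961, 0.0857]
scene 90 [[361, 158], [394, 157], [458, 200], [432, 212]] [[0.3556, 0.3081], [0.4119, 0.3907], [0.6698, 0.3411], [0.6614, 0.2453]] [0.5247 0.3213 0.02  ] [0.3121, 0.1, 0.2627, 0.0962]
scene 120 [[361, 158], [394, 157], [458, 200], [432, 212]] [[0.3556, 0.3081], [0.4119, 0.3907], [0.6698, 0.3411], [0.6614, 0.2453]] [0.5247 0.3213 0.02  ] [0.3121, 0.1, 0.2627, 0.0962]
scene 140 [[361, 158], [394, 157], [458, 200], [434, 211]] [[0.3556, 0.3081], [0.4119, 0.3907], [0.6698, 0.3411], [0.6618, 0.2526]] [0.5248 0.3232 0.02  ] [0.3111, 0.1, 0.2627, 0.0889]
```

View pics/pins.png

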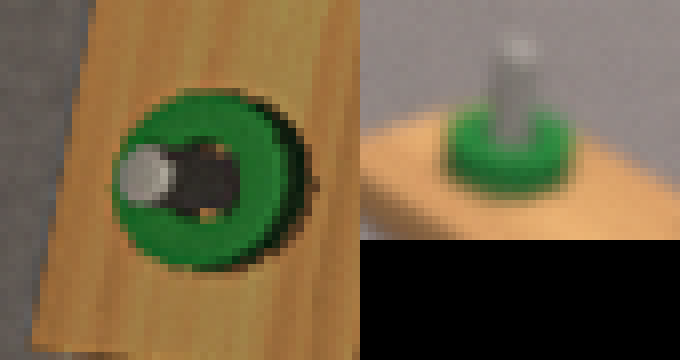

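Pin tip sits at about (153.0,256.5) in the top view and (384.2,145.4) in the scene view. The green ring lies round it.

```bash
python3 - <<'E'
from h import *
F={n:dict(np.load(n+"0.npz")) for n in("top","scene")}
f=F["top"]
pt=np.float64([153.0,256.5]);ps=np.float64([384.2,145.4])
print("pin top",ray(f,pt,.07),"scene",ray(F["scene"],ps,.07))
M=[F[n]["camera_matrix"]@np.c_[F[n]["R"],F[n]["t"]] for n in F]
X=cv2.triangulatePoints(M[0],M[1],pt.reshape(2,1),ps.reshape(2,1));print("tri",(X[:3]/X[3]).ravel())
# green ring outline
H=hsv(f);g=cv2.inRange(H,(50,120,30),(75,255,255));c,_=blobs(g,(135,240,50,40));e=cv2.fitEllipse(c);print("ring",e,ray(f,e[0],.036))
# screws on base and rest (dark)
d=cv2.inRange(H,(0,0,0),(180,255,85))
n,l,st,ce=cv2.connectedComponentsWithStats(d[180:245,145:197].copy())
for i in range(1,n):
    if 8<st[i,4]<60:print("hole",st[i],ce[i]+[145,180],ray(f,ce[i]+[145,180],.02)[0])
# rest: brown region
b=cv2.inRange(H,(0,60,15),(25,255,80));c,_=blobs(b,(150,150,48,35));r=cv2.minAreaRect(c);print("rest",r,ray(f,r[0],.045))
# long-edge fit of bright wood, row by row
w=cv2.inRange(H,(8,70,110),(25,255,255))
for side in(0,1):
    E=[]
    for y in range(190,235):
        x=np.flatnonzero(w[y,135:210])+135;E.append([x[0]-.5 if side==0 else x[-1]+.5,y])
    E=ray(f,E,.02);v=cv2.fitLine(np.float32(E[:,:2]),cv2.DIST_HUBER,0,.01,.01).ravel();print("edge yaw",np.arctan2(v[1],v[0]),v[2:])
# check lever in scene
s=F["scene"]
print(proj(s,[[.4518,.013,.044],[.6294,.1053,.036]]))
E
```

```text
pin top [[0.40688754 0.3437149  0.07      ]] scene [[0.40706197 0.34511358 0.07      ]]
tri [0.40729401 0.34409352 0.07024709]
ring ((160.41114807128906, 257.2340087890625), (19.53736686706543, 21.694007873535156), 74.46376037597656) [[0.40657078 0.34226917 0.036     ]]
hole [13 16  4  5 15] [159.53333333 197.86666667] [0.53945557 0.35828926 0.02      ]
hole [39 19  5  4 16] [186.  200.5] [0.53203438 0.29853311 0.02      ]
hole [ 8 43  5  4 16] [154.75  224.375] [0.47973279 0.36545471 0.02      ]
hole [35 45  4  4 14] [181.5        226.71428571] [0.47312592 0.30589262 0.02      ]
rest ((175.565185546875, 167.81573486328125), (31.144790649414062, 17.918920516967773), 5.44033145904541) [[0.60156632 0.31618982 0.045     ]]
edge yaw -0.12568781 [0.50794756 0.3766744 ]
edge yaw -0.12808211 [0.5128275 0.2862659]
[[303.12769534 199.17064903]
 [383.71103956 221.9236703 ]]
```

View pics/crop2.png

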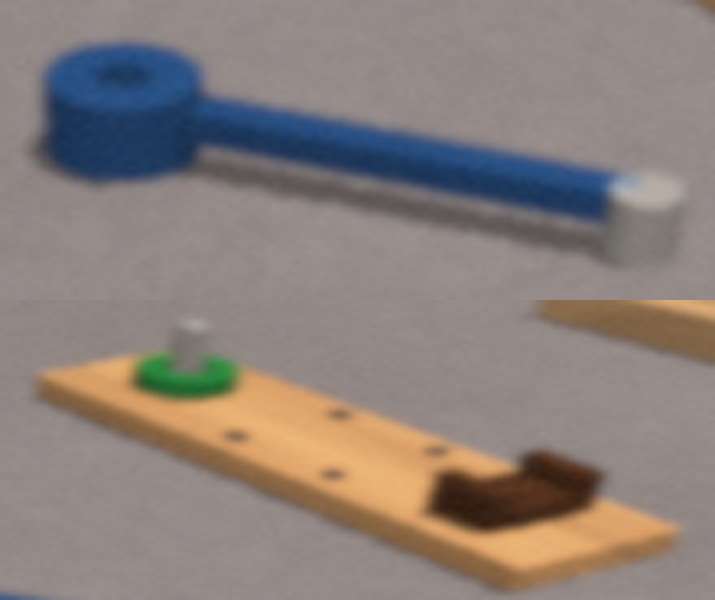

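Crop 2 agrees with the measurements: lever hub top at (303.4,199.5) and tail (383.7,222.5) in the scene view, against projections within 1 px. The pin and rest of the green jig are clear. Now I'll pick.

```bash
cat >> h.py <<'E'
from scipy.spatial.transform import Rotation as Ro
def down(a):
    y=np.array([-np.sin(a),np.cos(a),0]);z=np.array([0,0,-1.]);return Ro.from_matrix(np.c_[np.cross(y,z),y,z]).as_rotvec()
P=np.array([.4518,.0130]);LA=.4797;PIN=np.array([.4070,.3444]);JA=-.125
u=lambda a:np.array([np.cos(a),np.sin(a)])
E
python3 - <<'E'
from h import *
from workcell import bot,planner,grab_frame
B=P+.06*u(LA);G=PIN+.06*u(JA);off=bot.grip_point_offset
best=[]
for k in(0,np.pi):
    q1=planner.ik([*B,.15],down(LA+k));q2=planner.ik([*G,.1222],down(JA+k));print(k,q1,q2)
    if q1 is not None and q2 is not None:best.append((max(abs(q1[5]),abs(q2[5])),k))
k=min(best)[1]
o=down(LA+k)
bot.move_pose([*B,.15],o)
hit=bot.move_linear([*B,.026-off],v=.12,threshold=8)
print(k,hit,bot.get_position());assert not hit
bot.clamp();print(bot.get_grip_width(),bot.get_gripper_force())
bot.move_linear([*B,.026-off+.04],v=.06);bot.sleep(.3)
print(bot.get_t(),bot.get_contact_force(),bot.get_wrist_torque(),bot.get_position())
for n in("scene","top"):
    f=grab_frame(n);np.savez(f"{n}1.npz",**f)
    i=f["image"][...,::-1];cv2.imwrite(f"pics/{n}1.png",i)
a=[cv2.imread(f"pics/{n}1.png")[:300,:400+150*0] for n in("scene","top")]
a=[cv2.imread("pics/scene1.png")[100:300,220:460],cv2.imread("pics/top1.png")[100:300,200:440]]
cv2.imwrite("pics/l1.png",cv2.resize(np.hstack(a),(800,333)))
open("k","w").write(str(k))
E
```

```text
0 [-9.05662273e-02  1.15922028e-01  1.76664085e+00 -4.44089210e-16
  1.25902977e+00 -2.14106255e+00] [ 4.75100386e-01  2.87789205e-01  1.62216381e+00 -4.44089210e-16
  1.23163963e+00 -9.70695941e-01]
3.141592653589793 [-9.05662273e-02  1.15922028e-01  1.76664085e+00 -4.44089210e-16
  1.25902977e+00  1.00053010e+00] [ 4.75100386e-01  2.87789205e-01  1.62216381e+00 -4.44089210e-16
  1.23163963e+00  2.17089671e+00]
0 False [0.50587971 0.04060657 0.00797052]
0.01786174307380682 29.9998739361763
6.1583 [-0.181693    0.19325877 -5.13020851] [ 0.04146005 -0.0886419  -0.04813627] [0.50471038 0.04072701 0.04680399]
```

View pics/l1.png

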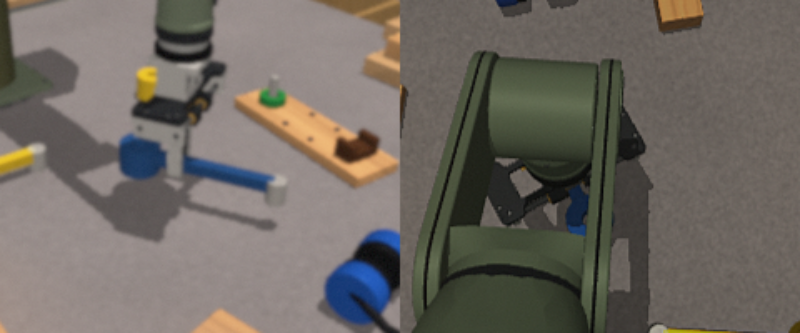

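The lever is held and lifted level, and its 5.1 N matches 0.5 kg. The scene view shows the tail at about (387,214), clear of everything. Now I'll carry it to the jig.

```bash
python3 - <<'E'
from h import *
from workcell import bot,planner,grab_frame
B=P+.06*u(LA);G=PIN+.06*u(JA);off=bot.grip_point_offset
bot.move_linear([*B,.17],v=.15)
bot.move_linear([*G,.17],v=.12,attitude=down(JA))
bot.move_linear([*G,.115+.026-off],v=.06);bot.sleep(.8)
print(bot.get_t(),bot.get_position(),bot.get_orientation()-down(JA),bot.get_grip_width(),np.abs(bot.get_joint_vel()).max())
for n in("scene","top"):
    f=grab_frame(n);np.savez(f"{n}2.npz",**f);cv2.imwrite(f"pics/{n}2.png",f["image"][...,::-1])
    X=[[*PIN,.159],[*(PIN+.2*u(JA)),.151],[*PIN,.115],[*(PIN+.2*u(JA)),.115]];print(n,proj(f,X).round(1).tolist())
a=cv2.resize(cv2.imread("pics/scene2.png")[80:220,340:480],(500,500),interpolation=2)
b=cv2.resize(cv2.imread("pics/top2.png")[100:300,80:200],(300,500),interpolation=2)
cv2.imwrite("pics/l2.png",np.hstack([a,b]))
E
```

```text
11.6167 [0.46649663 0.33689667 0.12217498] [-3.92446641e-01 -6.27086675e+00  8.09737326e-05] 0.01783367856863486 0.00127033863056842
scene [[387.4, 116.2], [441.1, 146.7], [385.7, 130.9], [438.5, 159.8]]
top [[132.0, 254.6], [154.0, 151.6], [142.8, 255.6], [161.5, 157.0]]
```

View pics/l2.png

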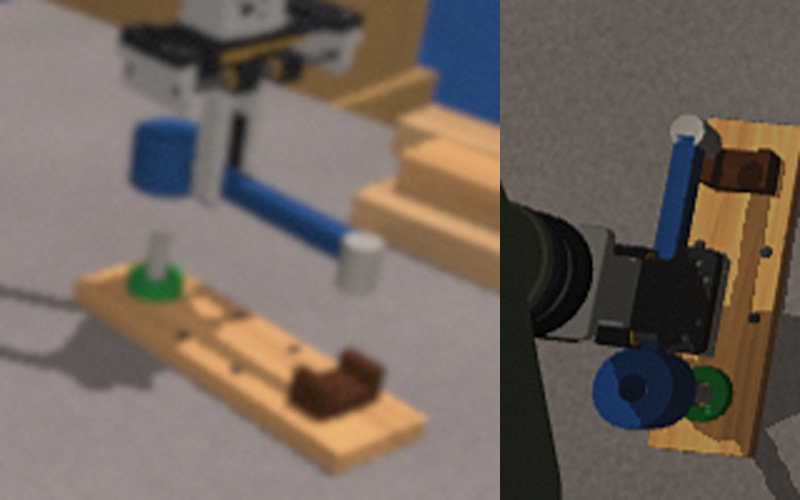

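The lever hangs over the green jig with its bore at about (132.7,254.7) and tail at (155.1,151.9) in the top view. I'll measure the residuals properly, including droop.

```bash
python3 - <<'E'
from h import *
f=dict(np.load("top2.npz"));s=dict(np.load("scene2.npz"))
def tail(f,box,V):
    H=hsv(f);g=cv2.inRange(H,(0,0,V),(180,75,255));c,_=blobs(g,box);return c
c=tail(f,(146,143,20,17),115);e=cv2.fitEllipse(c);print("top tail",e,ray(f,e[0],.151))
H=hsv(f);bl=cv2.inRange(H,(100,100,20),(125,255,255))
# bore: hole in the hub (darker/brighter) 
y0,x0=246,123
print(H[y0:y0+18,x0:x0+20,2])
pts=[]
for r in range(165,198):
    x=np.flatnonzero(bl[r,140:165])+140
    if len(x)>4:pts.append([(x[0]+x[-1])/2,r])
A=ray(f,pts,.151);v=cv2.fitLine(np.float32(A[:,:2]),cv2.DIST_HUBER,0,.01,.01).ravel();a=np.arctan(v[1]/v[0]);print("arm yaw",a,"y at pin x",v[3]+np.tan(a)*(.407-v[2]),"want",.3444)
# model silhouettes of tail in the scene: left/right/bottom extents
th=np.linspace(0,2*np.pi,90)
def cyl(c,r,z0,z1):return np.vstack([np.c_[c[0]+r*np.cos(th),c[1]+r*np.sin(th),0*th+z] for z in(z0,z1)])
p=proj(s,cyl(PIN+.2*u(JA),.014,.115,.151));print("pred tail ext",p.min(0),p.max(0))
p=proj(s,cyl(PIN,.03,.115,.159));print("pred hub ext",p.min(0),p.max(0))
c=tail(s,(430,138,22,30),120)[:,0];print("scene tail ext",c.min(0),c.max(0))
Hs=hsv(s);b=cv2.inRange(Hs,(100,100,20),(125,255,255));c,_=blobs(b,(370,105,25,35));c=c[:,0];print("scene hub ext",c.min(0)-.5,c.max(0)+.5)
i=s["image"][130:172,425:460];j=s["image"][105:142,370:405]
cv2.imwrite("pics/t2.png",np.hstack([cv2.resize(i,(400,480),interpolation=0),cv2.resize(j,(400,480),interpolation=0)])[...,::-1])
E
```

```text
top tail ((154.46163940429688, 151.2779083251953), (11.360952377319336, 12.606738090515137), 73.036376953125) [[0.60614584 0.31861891 0.151     ]]
[[ 93  97  60  54  56  53  55  57  55  54  57  54  56  58  55  53  55  54
   54  56]
 [ 94  97  91  60  53  55  53  55  55  57  58  57  58  53  56  56  55  55
   53  55]
 [ 96  97  73  55  55  56  53  57  54  57  58  59  60  56  56  54  53  56
   55  54]
 [ 94  97  89  59  55  54  55  60  53  48  45  45  53  55  58  58  55  55
   56  54]
 [ 96  97 103  60  50  56  55  44  37  36  35  33  38  45  56  57  57  56
   55  53]
 [ 96  95 101  92  60  51  39  32  32  35  34  34  32  33  45  57  56  54
   56  57]
 [ 94  97  96 104  61  37  30  33  35  31  30  33  33  33  33  47  55  56
   57  56]
 [ 94  95  95 103  71  34  29  32  35  34  31  32  33  32  31  43  55  54
   55  56]
 [ 95  92  93 102  65  35  27  32  32  32  31  32  31  32  27  51  55  57
   57  54]
 [ 92  92  95 101  55  27  30  29  28  31  33  32  32  29  29  60  59  54
   55  55]
 [ 93  93  97 100  59  28  29  31  29  31  30  29  29  29  24  64  56  54
   56  56]
 [ 94  95  94 103  69  31  27  33  31  28  31  30  31  26  32  59  54  53
   56  55]
 [ 93  94  95  98  88  46  27  25  32  29  30  32  31  30  48  54  55  54
   54  57]
 [ 94  94  94  95 101  78  40  26  27  30  27  27  35  48  56  57  53  54
   54  57]
 [ 94  94  94  96  98  96  86  71  38  30  36  45  50  58  55  54  51  53
   56  56]
 [ 92  95  95  95  93  96  98  97  88  55  50  56  59  55  54  53  57  52
   55  56]
 [ 96  94  95  96  94  96  96  98 103  61  55  54  55  56  55  57  55  54
   55  56]
 [ 94  93  94  93  96  93  94  96  99  87  57  52  55  54  53  55  58  55
   56  55]]
arm yaw -0.12418407 y at pin x 0.3391245 want 0.3444
pred tail ext [432.7357972  144.17366365] [446.99567884 162.50749159]
pred hub ext [374.97788378 112.04317263] [398.44294792 135.47300902]
scene tail ext [430 138] [451 167]
scene hub ext [376.5 113.5] [394.5 134.5]
```

View pics/t2.png

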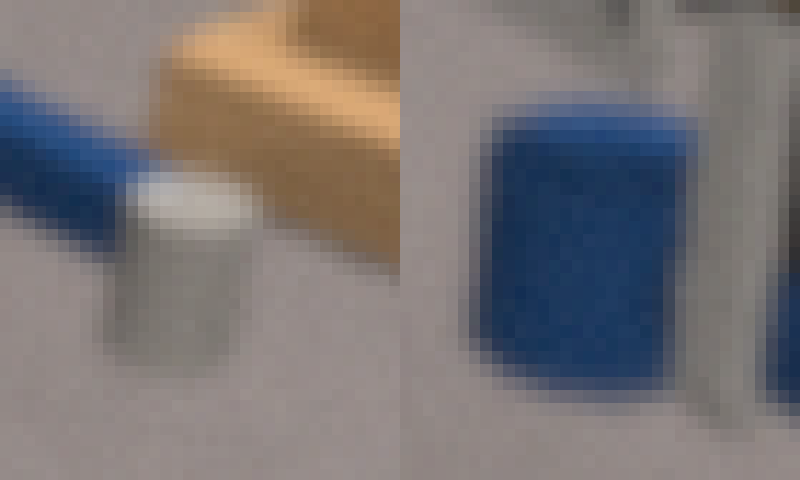

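The picture shows the hub and tail extents in the scene view (tail rows 144.2–162.6, hub rows 112.2–135) within 0.5 px of the level, aligned prediction, apart from the hub's left edge at about 1 px. In the top view the bore is at (132.5,254.7) against a predicted (132.0,254.6). That puts the lever level and within about 1 mm of the line, so I'm handing in.

```bash
python3 - <<'E'
from workcell import bot
print(bot.get_t(),bot.get_gripper_force());print(bot.hand_in())
E
```

```text
11.7167 29.999004900455475
the job is handed in; nothing more can be done
None
```

The job is handed in with the blue lever gripped at its balance point, held level and still over the green-ringed jig, about 45 mm above the pin tip and lined up to within about 1 mm by the cameras, at 11.7 s.

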